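# Stow the teat case and slide the store's flush cover shut

### The arm

A 6-joint arm with a two-finger parallel gripper is mounted at the origin on the work surface. World frame = base frame: x ahead of the robot, y to its left, z up, the work surface at z = 0. Lengths are in m, angles in rad, forces in N, time in s.
With the tool pointing down it reaches from about 0.35 to 0.85 m from the base axis. Payload 8.1 kg.
Tool frame: the origin (TCP) lies between the finger pads; the fingertips stand 11 mm ahead of it and the grasp point (between the pads) lies 8 mm behind it (robot.tips_ahead is the distance from the TCP to the fingertips, in m); z points along the fingers, y is the line along which they close (so a half turn about z gives the same grasp; the last joint's range is limited). The gripper opens to 93 mm and grips with 3 to 60 N. Pads are 15 mm wide; open, the fingers measure 128 mm over their backs; the gripper's body (75 mm by 188 mm) begins 65 mm behind the grasp point.
Start: joints at [-1.218, 0.13, 1.488, -0, 1.523, -0.085], TCP at [0.254, -0.543, 0.23] pointing down, gripper open.
Joint ranges: [-2.96, 2.96], [-0.89, 2.26], [0.02, 2.5], [-1.34, 4.48], [0, 2.73], [-2.66, 2.66]. Speed limits (rad/s): [2.39, 2.39, 2.79, 3.14, 3.14, 3.14].

### API

Orientations are given as a rotation vector (axis times angle).
In Python, from plant import robot gives the robot as it stands. The module is installed in compiled form; this text tells all that it offers.
- The arm moves only by the tool move_arm, never from a script. Its argument "deltas" is one flat list of numbers, 7 for each row, row after row: the shift along the tool's x, y, z in m, then the turn, a rotation vector about the tool's x, y, z in rad, then the opening, from 0 (shut) to 1 (fully open). A call has 1 to 12 rows; each row is the pose to reach, as a shift and turn from the pose commanded when the call began, along the tool's axes at that moment; what a row does not reach only later rows make up. A row lasts 1/8 s, in which the tool goes at most 62.5 mm and 10.7 degrees, less where a joint would pass 70% of its speed; a pose out of reach is approached as far as the arm can. A call with a gripper value outside its range is refused whole. The fingers move at their own pace and stop on an object; "squeeze" is the grip in N (left out, the last holds). Time passes only in rows, so rows that repeat a pose let the fingers close. It gives the time, the measured TCP pose, the force, the opening and the grip force at its end, in the units of the state.
- robot.read_state(): the state, without advancing time (a new reading comes with each control period).
- robot.read_camera(name): name is "side" or "top"; returns (picture, depth): 480x640x3 uint8, red, green, blue; 480x640 float32, m along the optical axis (not along the pixel's ray), 0 where there is no reading.
- robot.camera_model(name): a dict with "K" (3x3 intrinsics, pixels), "k1" (the pictures are not rectified: a ray, as slopes to the right and down, at radius r is drawn at 1 + k1 r^2 times it, then the intrinsics apply), "R" (3x3) and "t" (3): a world point X has camera coordinates R X + t. Camera axes: x right, y down, z forward; pixel columns grow to the right and rows downward; lengths in m; the calibration is good to about 2 mm. A picture is of the moment at which its call begins. camera_model takes no time and is no camera call.
- robot.close_job(): hands the job in; it is judged then, once.
Trained networks look in the newest picture that a camera, given by its name, has taken for a name from the list of things; names that differ only in an ending like _2 or _b are one class to them, and where a whole thing is asked for, a point or a joint stands for the part that bears it (a point fixed in the world has none). Each returns a list of dicts, best first, with "confidence" (0 to 1); they miss things now and then, are a little off and sometimes report something else, mostly with a low value. They report only what shows in the picture. A call takes as long as a camera call.
- robot.recognise(camera, label): "uv" ([column, row] in pixels, amid what is visible of it).
The state is a dict: "t": time; "q": joint angles; "dq": joint speeds; "joint_torque": joint torques, N m; "tool_pos": TCP position; "orientation": TCP orientation; "force": force on the tool from outside, world axes, zero at the start; "wrist_torque": the same for the moment, N m; "opening": finger opening in m; "gripper_force": force on a finger pad.
Only numpy, scipy, OpenCV 4.12 (cv2) and the standard library are available. Lean on these libraries where they do the work, as an engineer would, in place of code of your own. Each camera call takes 0.05 s, during which the arm holds its last target. There are 200 camera calls.

### The job

Take the round teat case with the little knob out of the caddy and set it upright on the floor of the open well in the white teat store. Then shut the store completely by sliding its flat, handle-less cover all the way home over the case: press a closed fingertip down on it and drag it along, feeling how hard you press, because the store must never be pushed with more than about 15 newtons. Leave everything else where it stands, and let go of everything at the end.

Things in the scene. Friction and masses are not known exactly. Their poses are not given: they have to be found in the camera images.
- box: Teat store, a fixed white plastic box 104 x 260 mm; origin: centre of its underside, z up, y along its length. Side walls (inner faces at x = +-42 mm) and end walls are 10 mm thick, 77 mm high. Open well at the -y end, y = -120 to -40 mm. The flat grey cover runs between the side walls and parks under the hood at the +y end. Pushing on box or cover with more than 17 N is forbidden
- well (a point): Centre of the well's floor, 8 mm above the box's underside; axes as the box. The well is 84 mm (x) by 80 mm (y) inside, its floor 69 mm below the side walls' top. At the start the cover hides up to 12 mm of its +y end. The shut cover clears the standing round case by 7 mm or more
- track (a point): Fixed point on the box: where the middle of the front edge of the shut cover's top face would be if the cover lay exactly level; 68 mm above the box's underside, 9 mm below the side walls' top. Axes as the box; +y is the opening direction, -y shuts
- pivot (a point): Fixed point on the box, 240 mm along +y from the track point, under the hood. The cover lies aslant by an unknown fixed angle of up to 0.035 rad, nose up or down, about the crosswise axis (box x) through here, so a spot of its top face L mm from here along -y is up to 0.035*L mm above or below this height: find it by feel and expect the height to drift as you drag
- hood (a point): Middle of the hood's front edge, on its top, 88 mm above the box's underside. The hood, 12 mm thick, roofs the box from here to its +y end. The cover never comes clear of it, so it has no rear edge to push
- cover (a joint): Opening of the cover in m: 0 shut against the end wall, 0.080 fully open (hard stops); starts at 0.068 to 0.080. A smooth rigid plate 83 x 155 x 4 mm whose front edge lies this far along +y from the track point. Needs about 6 N along the slide to move, no spring, stays where left. A shut fingertip pressing with 10 to 12 N drags it at about 30 mm/s
- round_case: Loose round teat case, 80 g: clear and white drum 50 mm across and 24 mm high, with a white cylindrical knob on top, 16 mm across, from 24 to 40 mm height. Origin: centre of its underside, z up. Stands in one of the caddy's two pockets
- square_case: Loose square teat case 48 x 48 x 30 mm with a flat lid and no knob, in the caddy's other pocket: to be left alone. Origin: centre of its underside
- caddy: Fixed grey plastic caddy 74 (x) x 148 (y) x 18 mm with 4 mm walls and floor, clamped to a low steel strip along its +x side (22 mm high); a divider across its middle makes two pockets at y = +-36 mm. Origin: centre of its underside
- glass_bottle: Empty glass bottle, 56 mm across, 140 mm high, loose, to be left alone. Origin: centre of its underside
- pot: Small lidded white ceramic pot, 84 mm across, 79 mm high, loose, to be left alone. Origin: centre of its underside
- scoop: Bamboo scoop lying flat, about 36 x 157 x 20 mm, loose, to be left alone. Origin on its underside, near the middle
- warmer: Fixed white bottle warmer, round, 124 mm across and 125 mm high, with a knob on its front; not used. Origin: centre of its underside

How it is judged:
By the outcome, as a careful person would: the job done as asked, in the order asked, and still so for the second after the job is handed in, with the robot touching nothing.
It also fails if it takes over 64 s, if anything falls off the work surface, if the arm or the gripper's body presses on something with over 40 N, if the wrist force passes 120 N, or if a joint passes its speed limit or range.

## Working session

There is one attempt and no reset: what is moved stays moved. The work goes in short steps, Python scripts to look and compute and a tool call to move; the robot and the scene stay as the last step left them, time stands still between calls to the robot, and variables do not carry over. Pictures are saved under pics/ and viewed, at most 10 in all, crops included, and the job is handed in when it is done.

Besides the shell and the picture viewer there is one more tool, called after "Emit:" by a JSON object that holds its "fn" and its "kwargs", one argument or row to a line. move_arm: Moves the arm, as the interface text tells. Its arguments: {"type":"object","properties":{"deltas":{"type":"array","items":{"type":"number"}},"squeeze":{"type":"number"}},"required":["deltas"]}

```bash
mkdir -p pics
cat > h.py <<'E'
from plant import robot
import numpy as np, cv2
from scipy.spatial.transform import Rotation as Rn
def cloud(cam):
    im,d=robot.read_camera(cam); m=robot.camera_model(cam); K=np.array(m["K"]);k1=m["k1"]
    v,u=np.mgrid[:480,:640]; xd=(u-K[0,2])/K[0,0]; yd=(v-K[1,2])/K[1,1]
    x,y=xd.copy(),yd.copy()
    for _ in range(20):
        s=1+k1*(x*x+y*y); x=xd/s;y=yd/s
    P=np.stack([x*d,y*d,d],-1)
    W=(P-np.array(m["t"]))@np.array(m["R"]); W[d==0]=np.nan
    return im,W
def save(n,im): cv2.imwrite(f"pics/{n}.png",im[:,:,::-1])
E
python3 - <<'E'
from h import *
for c in("top","side"):
    im,W=cloud(c); save(c+"0",im); np.save(c+"0.npy",W)
    for l in("box","well","hood","cover","round_case","square_case","caddy","glass_bottle","pot","scoop","warmer"):
        r=robot.recognise(c,l)[:2]
        for q in r:
            u,v=map(int,np.round(q["uv"])); print(c,l,round(q["confidence"],2),(u,v),W[min(v,479),min(u,639)].round(3))
s=robot.read_state(); print(s)
E
```

```text
top box 0.88 (266, 233) [0.579 0.132 0.065]
top well 0.83 (268, 235) [0.574 0.128 0.066]
top hood 0.71 (265, 236) [0.572 0.134 0.067]
top hood 0.71 (504, 180) [ 0.698 -0.408  0.064]
top cover 0.97 (268, 234) [0.576 0.128 0.065]
top round_case 0.89 (440, 250) [ 0.539 -0.262  0.048]
top square_case 0.59 (410, 258) [ 0.521 -0.196  0.034]
top caddy 0.66 (422, 247) [ 0.547 -0.228  0.012]
top glass_bottle 0.86 (149, 311) [0.411 0.374 0.131]
top glass_bottle 0.46 (441, 250) [ 0.539 -0.266  0.043]
top pot 0.66 (501, 179) [ 0.7   -0.402  0.061]
top scoop 0.6 (332, 153) [ 0.771 -0.018  0.007]
top warmer 0.69 (132, 219) [0.607 0.415 0.125]
side box 0.87 (288, 294) [0.554 0.182 0.088]
side well 0.36 (341, 164) [ 0.701 -0.38   0.053]
side hood 0.56 (284, 294) [0.56  0.188 0.09 ]
side cover 0.75 (299, 280) [0.567 0.116 0.065]
side round_case 0.58 (381, 206) [ 0.534 -0.26   0.035]
side square_case 0.61 (377, 224) [ 0.515 -0.185  0.031]
side square_case 0.29 (364, 227) [ 0.552 -0.198  0.002]
side caddy 0.96 (367, 223) [ 0.537 -0.174  0.034]
side glass_bottle 0.74 (302, 420) [0.4   0.417 0.108]
side pot 0.65 (342, 164) [ 0.699 -0.381  0.053]
side scoop 0.74 (247, 235) [ 0.787 -0.027  0.004]
side warmer 0.85 (176, 392) [0.576 0.473 0.124]
{'t': 1.2, 'q': array([-1.21840187e+00,  1.30370989e-01,  1.48817705e+00, -2.59505348e-05,
        1.52298160e+00, -8.54183426e-02]), 'dq': array([-1.09649379e-04, -8.20126627e-04, -2.01697940e-04, -6.93385841e-04,
       -6.61180020e-05,  2.09973774e-03]), 'joint_torque': array([-2.85139713e-04, -5.59771907e+01, -4.92056894e+01,  7.67332572e-02,
        2.28262605e-02, -2.03128377e-05]), 'tool_pos': array([ 0.25438543, -0.5434298 ,  0.22966518]), 'orientation': array([ 3.06655543e+00,  6.82222917e-01, -2.71789481e-05]), 'force': array([-0.79065985,  1.61997104,  0.34607098]), 'wrist_torque': array([-0.03092897,  0.00190215, -0.0256922 ]), 'gripper_force': 0.0, 'opening': 0.09265727181390349}
```

Run:
```python
import cv2,numpy as np
a=cv2.imread("pics/top0.png"); 
c=cv2.resize(a[140:330,110:530],(800,362),interpolation=cv2.INTER_CUBIC)
cv2.imwrite("pics/topc.png",c)
```

```text
(no output)
```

View pics/topc.png

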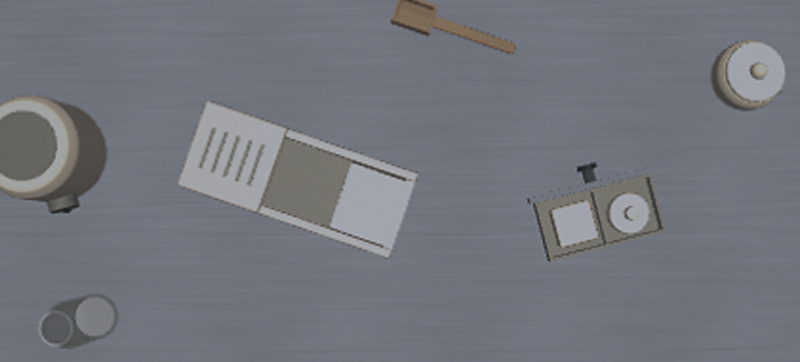

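View pics/side0.png

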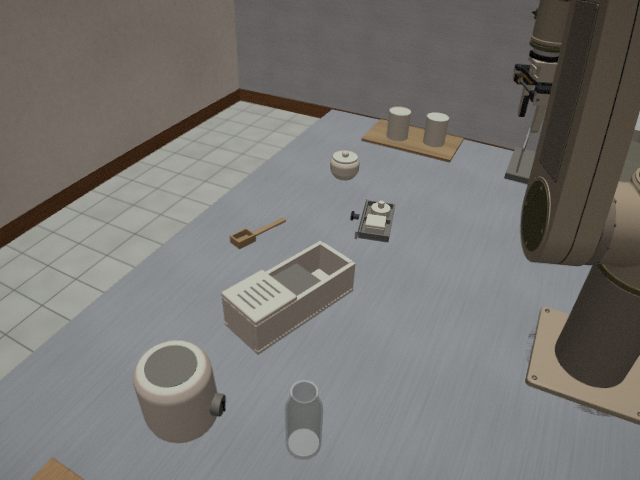

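The top view (crop at 1.9x from 110,140) shows the well at the right end of the box and the square case left and round case right in the caddy. The side view agrees: the store is open, and the knob is visible at (381,206). Next I fit the geometry.

Run:
```python
from h import *
W=np.load("top0.npy"); S=np.load("side0.npy")
for n,C in(("top",W),("side",S)):
    P=C.reshape(-1,3); P=P[~np.isnan(P[:,0])]
    b=P[(abs(P[:,0]-.575)<.14)&(abs(P[:,1]-.14)<.19)&(P[:,2]>.045)&(P[:,2]<.1)]
    r=cv2.minAreaRect((b[:,:2]*1000).astype(np.float32)); print(n,"box",r, cv2.boxPoints(r).round(0).tolist())
    ht=np.histogram(b[:,2],np.arange(.045,.1,.004)); print(ht[0])
    k=P[(np.hypot(P[:,0]-.539,P[:,1]+.262)<.04)]
    kk=k[(k[:,2]>.037)&(k[:,2]<.06)]; dd=k[(k[:,2]>.0235)&(k[:,2]<.033)]
    for q in(kk,dd):
        print(len(q),q.mean(0).round(4) if len(q) else 0, (cv2.minEnclosingCircle((q[:,:2]*1000).astype(np.float32))))
    t=P[(abs(P[:,0]-.6)<.05)&(abs(P[:,1]+.1)<.03)&(P[:,2]<.02)]; print("table",np.median(t[:,2]))
    c=P[(abs(P[:,0]-.54)<.08)&(abs(P[:,1]+.23)<.1)&(P[:,2]>.012)]; print("caddy",cv2.minAreaRect((c[:,:2]*1000).astype(np.float32)))
# edge of cover along box axis
```

```text
top box ((576.37353515625, 131.49363708496094), (259.4747314453125, 104.65042114257812), 70.60682678222656) [[484.0, 26.0], [583.0, -8.0], [669.0, 236.0], [570.0, 271.0]]
[   3    5    5   97  739  556   56  330  452  118 1127  855   23]
43 [ 0.5361 -0.2667  0.044 ] ((535.8728637695312, -267.1329345703125), 8.050265312194824)
292 [ 0.5364 -0.2652  0.0286] ((545.480712890625, -263.9316711425781), 34.617855072021484)
table 0.0007747244836528748
caddy ((545.6163330078125, -229.3450927734375), (104.48397064208984, 159.83706665039062), 13.849695205688477)
side box ((575.649658203125, 132.8472900390625), (262.56549072265625, 107.55827331542969), 70.9363784790039) [[482.0, 26.0], [584.0, -9.0], [669.0, 239.0], [568.0, 274.0]]
[ 247  252  246  307  964  379  329  641  343  130 1812  255    0]
29 [ 0.5358 -0.2623  0.0419] ((536.9797973632812, -261.48724365234375), 10.204523086547852)
154 [ 0.5344 -0.2595  0.0276] ((535.65576171875, -265.1154479980469), 26.422624588012695)
table -0.0004008542430264114
caddy ((546.5586547851562, -229.81930541992188), (104.56758117675781, 165.7511444091797), 14.511323928833008)
```

```bash
cat >> h.py <<'E'
TH=np.deg2rad(70.7); C0=np.array([.576,.132]); U=np.array([np.cos(TH),np.sin(TH)]); X=np.array([U[1],-U[0]])
def boxpt(x,y): return C0+x*X+y*U
def plan(xy,z,yaw=TH):
    s=robot.read_state(); R0=Rn.from_rotvec(s["orientation"])
    h=yaw/2; R1=Rn.from_rotvec(np.pi*np.array([np.cos(h),np.sin(h),0]))
    d=R0.inv().apply(np.array([*xy,z])-s["tool_pos"]); r=(R0.inv()*R1).as_rotvec()
    print("t",s["t"],"pos",s["tool_pos"].round(4),"delta",d.round(4),"rot",r.round(4),"F",s["force"].round(2))
E
python3 - <<'E'
from h import *
plan((.536,-.266),.11)
# cover/well/hood edges along the centre line from top
W=np.load("top0.npy"); P=W.reshape(-1,3); P=P[~np.isnan(P[:,0])]
q=P[:,:2]-C0; bx=q@X; by=q@U
for y in np.arange(-.13,.135,.008):
    m=(abs(bx)<.03)&(abs(by-y)<.004); print(round(y,3),m.sum(),np.median(P[m,2]).round(4),end=" | ")
E
```

```text
t 1.2 pos [ 0.2544 -0.5434  0.2297] delta [ 0.3727 -0.1319  0.1196] rot [ 0.000e+00  1.000e-04 -7.961e-01] F [-0.79  1.62  0.35]
  return _methods._mean(a, axis=axis, dtype=dtype,
  ret = ret.dtype.type(ret / rcount)
```

Emit:
{"fn": "move_arm", "kwargs": {
  "deltas": [0.373,-0.132,0.05,0,0,-0.796,0.45,0.373,-0.132,0.05,0,0,-0.796,0.45,0.373,-0.132,0.05,0,0,-0.796,0.45,0.373,-0.132,0.05,0,0,-0.796,0.45,0.373,-0.132,0.05,0,0,-0.796,0.45,0.373,-0.132,0.05,0,0,-0.796,0.45,0.373,-0.132,0.05,0,0,-0.796,0.45,0.373,-0.132,0.12,0,0,-0.796,0.45,0.373,-0.132,0.12,0,0,-0.796,0.45,0.373,-0.132,0.12,0,0,-0.796,0.45,0.373,-0.132,0.12,0,0,-0.796,0.45,0.373,-0.132,0.12,0,0,-0.796,0.45],
  "squeeze": 15
}}

```text
t: 2.7
tool_pos: [0.5373, -0.2668, 0.112]
orientation: [2.56, 1.815, 0.002]
force: [-0.4, 0.0, -0.4]
opening: 0.0417
gripper_force: 0.0
```

Run:
```python
from h import *
plan((.536,-.266),.043); print(robot.read_state()["opening"])
```

```text
t 2.7 pos [ 0.5373 -0.2668  0.112 ] delta [ 0.0004 -0.0017  0.069 ] rot [ 0.0034  0.0007 -0.0008] F [-0.37  0.03 -0.45]
0.04166638010990445
```

Emit:
{"fn": "move_arm", "kwargs": {
  "deltas": [0,-0.001,0.03,0,0,0,0.45,0,-0.001,0.05,0,0,0,0.45,0,-0.001,0.067,0,0,0,0.45,0,-0.001,0.067,0,0,0,0.45,0,-0.001,0.067,0,0,0,0.45,0,-0.001,0.067,0,0,0,0.1,0,-0.001,0.067,0,0,0,0,0,-0.001,0.067,0,0,0,0,0,-0.001,0.067,0,0,0,0,0,-0.001,0.067,0,0,0,0],
  "squeeze": 15
}}

```text
t: 3.95
tool_pos: [0.5356, -0.2656, 0.043]
orientation: [2.562, 1.817, 0.0]
force: [-0.3, -0.1, 2.6]
opening: 0.0154
gripper_force: 15.0
```

Run:
```python
from h import *
plan((.536,-.266),.043); s=robot.read_state();print(s["opening"],s["gripper_force"],s["wrist_torque"])
```

```text
t 3.95 pos [ 0.5356 -0.2656  0.043 ] delta [-0.0003  0.0005  0.    ] rot [ 0.0007  0.0001 -0.0001] F [-0.26 -0.12  2.57]
0.015403306387816926 15.000483691692352 [-0.02871957 -0.02570095  0.04512273]
```

Emit:
{"fn": "move_arm", "kwargs": {
  "deltas": [0,0,-0.01,0,0,0,0,0,0,-0.04,0,0,0,0,0,0,-0.08,0,0,0,0,0,0,-0.11,0,0,0,0,0,0,-0.11,0,0,0,0,0,0,-0.11,0,0,0,0],
  "squeeze": 25
}}

```text
t: 4.7
tool_pos: [0.5348, -0.2651, 0.1516]
orientation: [-2.561, -1.817, 0.001]
force: [0.0, -0.3, -1.6]
opening: 0.0152
gripper_force: 25.0
```

Run:
```python
from h import *
plan(boxpt(0,-.086),.153); s=robot.read_state();print(s["opening"],s["gripper_force"])
im,W=cloud("top"); save("top1",im[140:330,110:530]); im,W=cloud("side"); save("side1",im[100:400,200:500])
```

```text
t 4.7 pos [ 0.5348 -0.2651  0.1516] delta [ 0.3024 -0.0923 -0.0012] rot [-0.0013 -0.0002 -0.0001] F [ 0.02 -0.34 -1.64]
0.015229556570010043 24.999715983867645
```

View pics/side1.png

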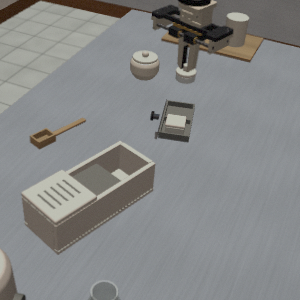

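The side picture shows the case hanging upright from the fingers at (187,74), with the square case still in the caddy. Now I carry it over the well.

Emit:
{"fn": "move_arm", "kwargs": {
  "deltas": [0.03,-0.009,0,0,0,0,0,0.07,-0.021,0,0,0,0,0,0.11,-0.033,0,0,0,0,0,0.15,-0.046,0,0,0,0,0,0.19,-0.058,0,0,0,0,0,0.23,-0.07,0,0,0,0,0,0.265,-0.081,0,0,0,0,0,0.29,-0.088,0,0,0,0,0,0.302,-0.092,0,0,0,0,0,0.302,-0.092,0,0,0,0,0,0.302,-0.092,0,0,0,0,0]
}}

```text
t: 6.18
tool_pos: [0.5482, 0.0491, 0.1523]
orientation: [-2.563, -1.817, 0.001]
force: [0.6, 0.2, -2.1]
opening: 0.0149
gripper_force: 25.0
```

Run:
```python
from h import *
plan(boxpt(0,-.086),.049); s=robot.read_state();print(s["opening"],s["gripper_force"])
im,W=cloud("top"); save("top2",cv2.resize(im[170:300,180:360],None,fx=4,fy=4))
# box fit check on end wall/side walls near well
P=W.reshape(-1,3);P=P[~np.isnan(P[:,0])];q=P[:,:2]-C0;bx=q@X;by=q@U
c=P[(abs(bx)<.035)&(abs(by+.086)<.04)&(P[:,2]>.09)]; print(len(c))
im,W=cloud("side"); save("side2",cv2.resize(im[180:360,200:400],None,fx=3,fy=3))
```

```text
t 6.175 pos [0.5482 0.0491 0.1523] delta [ 0.0015 -0.0011  0.1033] rot [-0.0005  0.0006 -0.0008] F [ 0.56  0.17 -2.06]
0.014886676374398042 24.99956578016281
3590
```

View pics/side2.png

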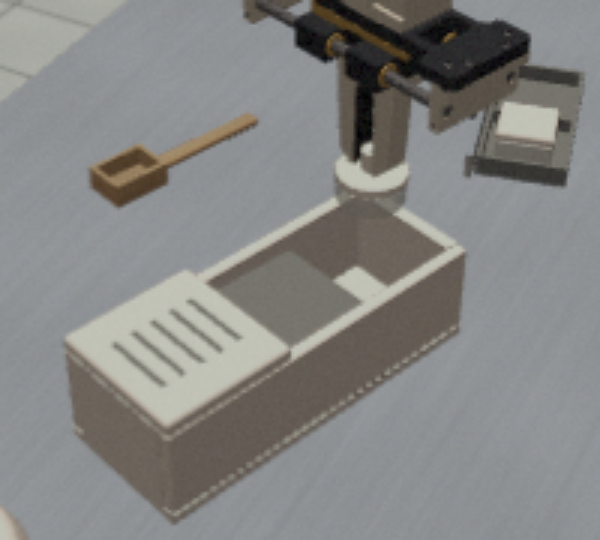

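The side picture shows the case over the well end, upright, around (370,170). Lowering it.

Emit:
{"fn": "move_arm", "kwargs": {
  "deltas": [0.001,-0.001,0.015,0,0,0,0,0.001,-0.001,0.035,0,0,0,0,0.001,-0.001,0.055,0,0,0,0,0.001,-0.001,0.075,0,0,0,0,0.001,-0.001,0.09,0,0,0,0,0.001,-0.001,0.099,0,0,0,0,0.001,-0.001,0.103,0,0,0,0,0.001,-0.001,0.103,0,0,0,0,0.001,-0.001,0.103,0,0,0,0]
}}

```text
t: 7.4
tool_pos: [0.5484, 0.0513, 0.0504]
orientation: [2.562, 1.817, 0.002]
force: [-0.5, -0.9, 0.2]
opening: 0.015
gripper_force: 25.0
```

Emit:
{"fn": "move_arm", "kwargs": {
  "deltas": [0,0,0.0005,0,0,0,0,0,0,0.001,0,0,0,0,0,0,0.0015,0,0,0,0,0,0,0.0015,0,0,0,0]
}}

```text
t: 7.9
tool_pos: [0.5477, 0.0513, 0.0481]
orientation: [-2.562, -1.817, 0.0]
force: [0.3, 0.2, -0.3]
opening: 0.0151
gripper_force: 25.0
```

Emit:
{"fn": "move_arm", "kwargs": {
  "deltas": [0,0,0.0004,0,0,0,0,0,0,0.0008,0,0,0,0,0,0,0.0008,0,0,0,0]
}}

```text
t: 8.28
tool_pos: [0.5477, 0.0513, 0.0473]
orientation: [-2.562, -1.817, 0.0]
force: [-0.0, -0.5, -0.9]
opening: 0.0152
gripper_force: 25.0
```

Emit:
{"fn": "move_arm", "kwargs": {
  "deltas": [0,0,0.0003,0,0,0,0,0,0,0.0003,0,0,0,0.22,0,0,0.0003,0,0,0,0.3,0,0,0.0003,0,0,0,0.3,0,0,0.0003,0,0,0,0.3,0,0,-0.02,0,0,0,0.3,0,0,-0.06,0,0,0,0.3,0,0,-0.103,0,0,0,0.3,0,0,-0.103,0,0,0,0,0.13,0,-0.103,0,0,0,0,0.13,0,-0.103,0,0,0,0,0.13,0,-0.103,0,0,0,0]
}}

```text
t: 9.78
tool_pos: [0.5904, 0.1775, 0.1486]
orientation: [-2.558, -1.821, 0.002]
force: [0.8, -0.2, -0.6]
opening: 0.0005
gripper_force: 0.0
```

Run:
```python
from h import *
plan(boxpt(0,-.01),.09); s=robot.read_state();print(s["opening"],s["gripper_force"])
im,W=cloud("top"); np.save("top3.npy",W); save("top3",cv2.resize(im[170:300,180:360],None,fx=4,fy=4))
P=W.reshape(-1,3);P=P[~np.isnan(P[:,0])];q=P[:,:2]-C0;bx=q@X;by=q@U
m=(abs(bx)<.04)&(abs(by+.08)<.038)
for lo,hi in((.025,.038),(.041,.055)):
    k=m&(P[:,2]>lo)&(P[:,2]<hi); print(k.sum(),bx[k].mean().round(4),by[k].mean().round(4),P[k,2].mean().round(4))
im,W=cloud("side"); save("side3",cv2.resize(im[180:360,200:400],None,fx=3,fy=3))
```

```text
t 9.775 pos [0.5904 0.1775 0.1486] delta [-0.0577  0.0014  0.0586] rot [-0.0018  0.      0.0036] F [ 0.75 -0.24 -0.65]
0.0005007321393428906 0.0
322 0.0002 -0.0859 0.0324
38 -0.0001 -0.086 0.0479
```

View pics/side3.png

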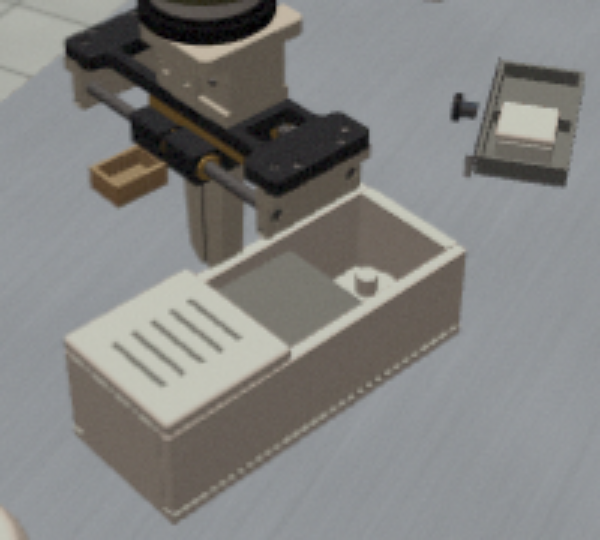

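View pics/top3.png

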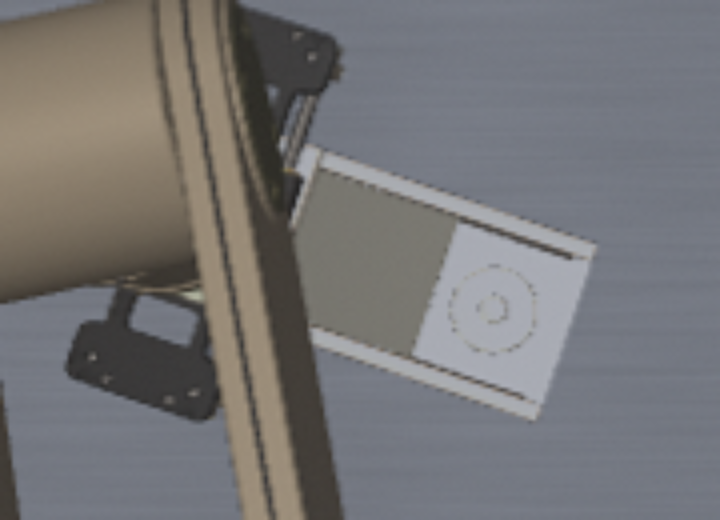

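The pictures show the case standing upright in the well (knob at about (493,308) in the top crop), fitted at box (0,-86) mm. The cover front is at about y=-49 mm. Now the closed fingertip goes above the cover.

Emit:
{"fn": "move_arm", "kwargs": {
  "deltas": [-0.044,0,0,0,0,0.003,0,-0.044,0,0,0,0,0.003,0,-0.044,0,0.03,0,0,0.003,0,-0.044,0,0.055,0,0,0.003,0,-0.044,0,0.066,0,0,0.003,0,-0.044,0,0.066,0,0,0.003,0,-0.044,0,0.066,0,0,0.003,0],
  "squeeze": 10
}}

```text
t: 10.75
tool_pos: [0.577, 0.1325, 0.0855]
orientation: [2.565, 1.813, 0.002]
force: [0.2, 0.4, 0.9]
opening: 0.0005
gripper_force: 0.0
```

Run:
```python
from h import *
plan(boxpt(0,0),.076); print(robot.tips_ahead)
```

```text
t 10.75 pos [0.577  0.1325 0.0855] delta [-0.0008 -0.0008  0.0095] rot [ 0.0015 -0.0008 -0.0034] F [0.21 0.43 0.87]
0.011
```

Emit:
{"fn": "move_arm", "kwargs": {
  "deltas": [0,0,0.002,0,0,0,0,0,0,0.004,0,0,0,0,0,0,0.006,0,0,0,0,0,0,0.007,0,0,0,0,0,0,0.007,0,0,0,0]
}}

```text
t: 11.38
tool_pos: [0.576, 0.1325, 0.0771]
orientation: [-2.565, -1.814, 0.0]
force: [0.5, 0.2, -0.8]
opening: 0.0006
gripper_force: 0.0
```

Emit:
{"fn": "move_arm", "kwargs": {
  "deltas": [0,0,0.0005,0,0,0,0,0,0,0.001,0,0,0,0,0,0,0.001,0,0,0,0]
}}

```text
t: 11.75
tool_pos: [0.5761, 0.1325, 0.0763]
orientation: [-2.565, -1.814, 0.0]
force: [-0.3, 0.4, -0.4]
opening: 0.0003
gripper_force: 0.0
```

Emit:
{"fn": "move_arm", "kwargs": {
  "deltas": [0,0,0.0005,0,0,0,0,0,0,0.0005,0,0,0,0]
}}

```text
t: 12.0
tool_pos: [0.5761, 0.1325, 0.0758]
orientation: [-2.565, -1.814, 0.0]
force: [0.9, -0.8, -1.3]
opening: 0.0006
gripper_force: 0.0
```

Emit:
{"fn": "move_arm", "kwargs": {
  "deltas": [0,0,0.0004,0,0,0,0,0,0,0.0004,0,0,0,0]
}}

```text
t: 12.25
tool_pos: [0.5761, 0.1325, 0.0754]
orientation: [-2.565, -1.814, 0.0]
force: [0.6, -0.2, 0.4]
opening: 0.0006
gripper_force: 0.0
```

Emit:
{"fn": "move_arm", "kwargs": {
  "deltas": [0,0,0.0003,0,0,0,0,0,0,0.0003,0,0,0,0]
}}

```text
t: 12.5
tool_pos: [0.5762, 0.1325, 0.0752]
orientation: [2.565, 1.814, 0.0]
force: [0.2, 0.7, -0.1]
opening: 0.0007
gripper_force: 0.2
```

Emit:
{"fn": "move_arm", "kwargs": {
  "deltas": [0,0,0.0003,0,0,0,0,0,0,0.0003,0,0,0,0]
}}

```text
t: 12.75
tool_pos: [0.5762, 0.1325, 0.0749]
orientation: [2.565, 1.814, 0.0]
force: [-0.5, -0.2, 1.0]
opening: 0.0003
gripper_force: 0.4
```

Emit:
{"fn": "move_arm", "kwargs": {
  "deltas": [0,0,0.0003,0,0,0,0,0,0,0.0003,0,0,0,0]
}}

```text
t: 13.0
tool_pos: [0.5762, 0.1325, 0.0746]
orientation: [2.565, 1.813, 0.0]
force: [-0.5, -0.1, 1.3]
opening: 0.0008
gripper_force: 0.7
```

Emit:
{"fn": "move_arm", "kwargs": {
  "deltas": [0,0,0.0003,0,0,0,0,0,0,0.0003,0,0,0,0]
}}

```text
t: 13.25
tool_pos: [0.5763, 0.1325, 0.0743]
orientation: [2.565, 1.814, 0.0]
force: [0.2, -0.5, 2.9]
opening: 0.0003
gripper_force: 1.1
```

Emit:
{"fn": "move_arm", "kwargs": {
  "deltas": [0,0,0.0005,0,0,0,0,0,0,0.0005,0,0,0,0]
}}

```text
t: 13.5
tool_pos: [0.5763, 0.1325, 0.0739]
orientation: [2.565, 1.813, 0.0]
force: [-0.7, 0.5, 3.1]
opening: 0.0009
gripper_force: 1.6
```

Emit:
{"fn": "move_arm", "kwargs": {
  "deltas": [0,0,0.0005,0,0,0,0,0,0,0.0005,0,0,0,0]
}}

```text
t: 13.75
tool_pos: [0.5763, 0.1325, 0.0734]
orientation: [2.565, 1.814, 0.001]
force: [-0.5, -0.8, 3.7]
opening: 0.0001
gripper_force: 2.1
```

Emit:
{"fn": "move_arm", "kwargs": {
  "deltas": [0,0,0.0005,0,0,0,0,0,0,0.001,0,0,0,0,0,0,0.001,0,0,0,0]
}}

```text
t: 14.12
tool_pos: [0.5765, 0.1325, 0.0726]
orientation: [2.565, 1.813, 0.001]
force: [-1.0, -1.0, 5.9]
opening: 0.0003
gripper_force: 3.1
```

Emit:
{"fn": "move_arm", "kwargs": {
  "deltas": [0,0,0.0005,0,0,0,0,0,0,0.001,0,0,0,0,0,0,0.001,0,0,0,0]
}}

```text
t: 14.5
tool_pos: [0.5767, 0.1325, 0.0719]
orientation: [2.565, 1.813, 0.001]
force: [-0.7, -1.0, 8.6]
opening: 0.0007
gripper_force: 3.9
```

Emit:
{"fn": "move_arm", "kwargs": {
  "deltas": [0,0,0.0005,0,0,0,0,0,0,0.001,0,0,0,0,0,0,0.001,0,0,0,0,-0.002,0,0.001,0,0,0,0,-0.004,0,0.001,0,0,0,0]
}}

```text
t: 15.12
tool_pos: [0.5762, 0.1302, 0.0717]
orientation: [-2.565, -1.814, -0.006]
force: [-0.0, 5.4, 7.8]
opening: 0.0006
gripper_force: 4.0
```

Emit:
{"fn": "move_arm", "kwargs": {
  "deltas": [-0.002,0,0.0005,0,0,0,0,-0.005,0,0.001,0,0,0,0,-0.008,0,0.0011,0,0,0,0]
}}

```text
t: 15.5
tool_pos: [0.5737, 0.1227, 0.0708]
orientation: [-2.565, -1.814, -0.007]
force: [1.2, 5.4, 9.8]
opening: 0.0005
gripper_force: 4.7
```

Emit:
{"fn": "move_arm", "kwargs": {
  "deltas": [-0.003,0,0.0004,0,0,0,0,-0.006,0,0.0007,0,0,0,0,-0.009,0,0.0008,0,0,0,0]
}}

```text
t: 15.88
tool_pos: [0.5708, 0.1142, 0.0702]
orientation: [2.565, 1.814, 0.007]
force: [1.2, 6.4, 11.0]
opening: 0.0008
gripper_force: 5.1
```

```bash
cat >> h.py <<'E'
def front():
    for c in("top","side"):
        im,W=cloud(c); P=W.reshape(-1,3);P=P[~np.isnan(P[:,0])];q=P[:,:2]-C0;bx=q@X;by=q@U
        m=(abs(bx)<.038)&(P[:,2]>.055)&(P[:,2]<.069)&(by>-.12)
        e=[np.percentile(by[m&(abs(bx-x)<.004)],1).round(4) if (m&(abs(bx-x)<.004)).sum()>5 else None for x in(-.03,-.02,-.01,0,.01,.02,.03)]
        print(c,m.sum(),e)
E
python3 - <<'E'
from h import *
front(); plan(boxpt(0,-.072),.07)
E
```

```text
top 68 [np.float64(-0.0486), np.float64(0.2569), np.float64(0.2671), None, None, None, np.float64(-0.0707)]
side 734 [np.float64(-0.1197), np.float64(-0.1195), np.float64(-0.0499), np.float64(-0.0598), np.float64(-0.0644), np.float64(-0.0627), np.float64(-0.0191)]
t 15.975 pos [0.5707 0.1139 0.0702] delta [-0.0532 -0.0008 -0.    ] rot [ 0.0027 -0.0033 -0.003 ] F [ 0.2   5.37 10.18]
```

Emit:
{"fn": "move_arm", "kwargs": {
  "deltas": [-0.0035,0,0.0001,0,0,0,0,-0.007,0,0.0002,0,0,0,0,-0.0105,0,0.0003,0,0,0,0,-0.014,0,0.0004,0,0,0,0]
}}

```text
t: 16.48
tool_pos: [0.5662, 0.101, 0.0698]
orientation: [2.565, 1.814, 0.007]
force: [0.3, 5.9, 9.6]
opening: 0.0004
gripper_force: 5.1
```

Run:
```python
from h import *
front(); plan(boxpt(0,-.072),.07)
```

```text
top 47 [np.float64(0.2473), np.float64(0.2559), np.float64(0.2698), None, None, None, None]
side 900 [np.float64(-0.1196), np.float64(-0.1191), np.float64(-0.065), np.float64(-0.0758), np.float64(-0.0801), np.float64(-0.0787), np.float64(-0.0365)]
t 16.575 pos [0.566  0.1006 0.0697] delta [-0.039  -0.0009 -0.0004] rot [ 0.0027 -0.0032 -0.0031] F [-0.37  4.38 10.76]
```

Emit:
{"fn": "move_arm", "kwargs": {
  "deltas": [-0.0035,0,0.0001,0,0,0,0,-0.007,0,0.0002,0,0,0,0,-0.0105,0,0.0003,0,0,0,0,-0.014,0,0.0004,0,0,0,0]
}}

```text
t: 17.08
tool_pos: [0.5615, 0.0877, 0.0694]
orientation: [2.565, 1.814, 0.007]
force: [-0.3, 5.4, 9.5]
opening: 0.0006
gripper_force: 5.0
```

Emit:
{"fn": "move_arm", "kwargs": {
  "deltas": [-0.0035,0,0.0001,0,0,0,0,-0.007,0,0.0002,0,0,0,0,-0.0105,0,0.0003,0,0,0,0,-0.014,0,0.0004,0,0,0,0]
}}

```text
t: 17.58
tool_pos: [0.5569, 0.0744, 0.0689]
orientation: [2.565, 1.814, 0.007]
force: [0.6, 5.9, 10.5]
opening: 0.0003
gripper_force: 5.0
```

Run:
```python
from h import *
front(); plan(boxpt(0,-.072),.07)
```

```text
top 45 [np.float64(-0.1125), np.float64(-0.1096), np.float64(0.2694), None, None, None, None]
side 1209 [np.float64(-0.1193), np.float64(-0.1188), np.float64(-0.0962), np.float64(-0.1076), np.float64(-0.1165), np.float64(-0.1194), np.float64(-0.0622)]
t 17.675 pos [0.5567 0.0741 0.0688] delta [-0.011  -0.0009 -0.0012] rot [ 0.0028 -0.003  -0.0031] F [ 0.36  5.22 10.14]
```

Emit:
{"fn": "move_arm", "kwargs": {
  "deltas": [-0.003,0,0.0001,0,0,0,0,-0.006,0,0.0002,0,0,0,0,-0.0085,0,0.0002,0,0,0,0]
}}

```text
t: 18.05
tool_pos: [0.5542, 0.0666, 0.0687]
orientation: [2.565, 1.814, 0.008]
force: [1.7, 7.0, 10.4]
opening: 0.0006
gripper_force: 4.8
```

Emit:
{"fn": "move_arm", "kwargs": {
  "deltas": [-0.001,0,0,0,0,0,0,-0.002,0,0.0001,0,0,0,0]
}}

```text
t: 18.3
tool_pos: [0.5536, 0.0648, 0.0687]
orientation: [2.565, 1.814, 0.008]
force: [1.5, 7.5, 10.2]
opening: 0.0003
gripper_force: 4.7
```

Run:
```python
from h import *
front(); plan(boxpt(0,-.072),.07)
im,W=cloud("side"); save("side4",cv2.resize(im[200:320,260:400],None,fx=5,fy=5,interpolation=cv2.INTER_CUBIC))
```

```text
top 56 [np.float64(0.2492), np.float64(0.2563), np.float64(-0.1193), None, None, None, None]
side 1303 [np.float64(-0.1198), np.float64(-0.1189), np.float64(-0.1082), np.float64(-0.118), np.float64(-0.1195), np.float64(-0.1196), np.float64(-0.0756)]
t 18.4 pos [0.5535 0.0648 0.0686] delta [-0.0011 -0.001  -0.0014] rot [ 0.0031 -0.0039 -0.0029] F [0.21 6.3  9.16]
```

View pics/side4.png

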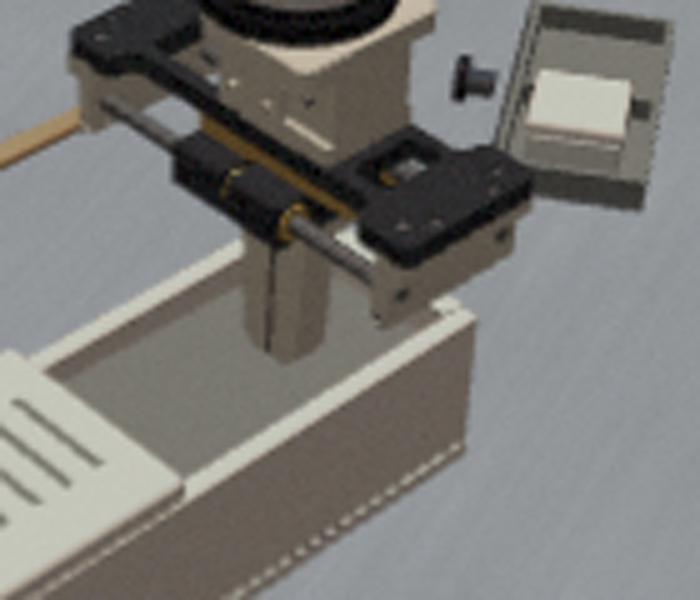

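The picture shows the cover under the fingertip reaching almost to the end wall. I'll continue gently until the stop is felt.

Emit:
{"fn": "move_arm", "kwargs": {
  "deltas": [-0.001,0,0.0001,0,0,0,0,-0.002,0,0.0001,0,0,0,0]
}}

```text
t: 18.7
tool_pos: [0.5529, 0.0629, 0.0685]
orientation: [2.565, 1.814, 0.008]
force: [1.5, 7.7, 9.2]
opening: 0.0007
gripper_force: 4.7
```

Emit:
{"fn": "move_arm", "kwargs": {
  "deltas": [-0.001,0,0.0001,0,0,0,0,-0.002,0,0.0001,0,0,0,0]
}}

```text
t: 18.95
tool_pos: [0.5522, 0.061, 0.0684]
orientation: [2.565, 1.814, 0.008]
force: [2.1, 6.0, 10.6]
opening: -0.0001
gripper_force: 4.6
```

Emit:
{"fn": "move_arm", "kwargs": {
  "deltas": [-0.001,0,0,0,0,0,0,-0.002,0,0,0,0,0,0]
}}

```text
t: 19.2
tool_pos: [0.5515, 0.0591, 0.0684]
orientation: [2.565, 1.814, 0.008]
force: [1.9, 7.0, 9.0]
opening: 0.0002
gripper_force: 4.5
```

Emit:
{"fn": "move_arm", "kwargs": {
  "deltas": [0,0,-0.003,0,0,0,0,0,0,-0.008,0,0,0,0,0,0,-0.03,0,0,0,0,0,0,-0.08,0,0,0,0,0,0,-0.12,0,0,0,0,-0.06,0,-0.12,0,0,0,0,-0.12,0,-0.12,0,0,0,0,-0.18,0,-0.12,0,0,0,0,-0.24,0,-0.12,0,0,0,0,-0.28,0,-0.12,0,0,0,0,-0.28,0,-0.12,0,0,0,0]
}}

```text
t: 20.58
tool_pos: [0.4547, -0.2087, 0.1859]
orientation: [-2.568, -1.808, 0.002]
force: [0.5, 0.0, 0.9]
opening: 0.0001
gripper_force: 0.0
```

Run:
```python
from h import *
front()
im,W=cloud("top"); P=W.reshape(-1,3);P=P[~np.isnan(P[:,0])];q=P[:,:2]-C0;bx=q@X;by=q@U
for y in np.arange(-.13,-.09,.003):
    m=(abs(bx)<.035)&(abs(by-y)<.0015); print(round(y,3),m.sum(),P[m,2].min().round(4),np.median(P[m,2]).round(4))
a=cv2.resize(im[200:290,210:350],(780,500),interpolation=cv2.INTER_CUBIC); save("top5",a)
im,W=cloud("side"); save("side5",cv2.resize(im[230:330,260:400],(700,500),interpolation=cv2.INTER_CUBIC))
```

```text
top 2308 [np.float64(-0.1179), np.float64(-0.1177), np.float64(-0.118), np.float64(-0.1176), np.float64(-0.1182), np.float64(-0.118), np.float64(-0.118)]
side 1591 [np.float64(-0.1191), np.float64(-0.1194), np.float64(-0.1191), np.float64(-0.1193), np.float64(-0.1191), np.float64(-0.1189), np.float64(-0.1192)]
-0.13 39 -0.0038 0.0757
-0.127 42 0.0738 0.0778
-0.124 45 0.073 0.0777
-0.121 40 0.0579 0.0772
-0.118 42 0.0558 0.0605
-0.115 41 0.0556 0.0608
-0.112 42 0.0562 0.061
-0.109 41 0.0578 0.0612
-0.106 41 0.058 0.0611
-0.103 42 0.0568 0.0608
-0.1 42 0.0587 0.0621
-0.097 41 0.0574 0.0613
-0.094 42 0.0576 0.0609
-0.091 43 0.0577 0.0611
```

View pics/top5.png

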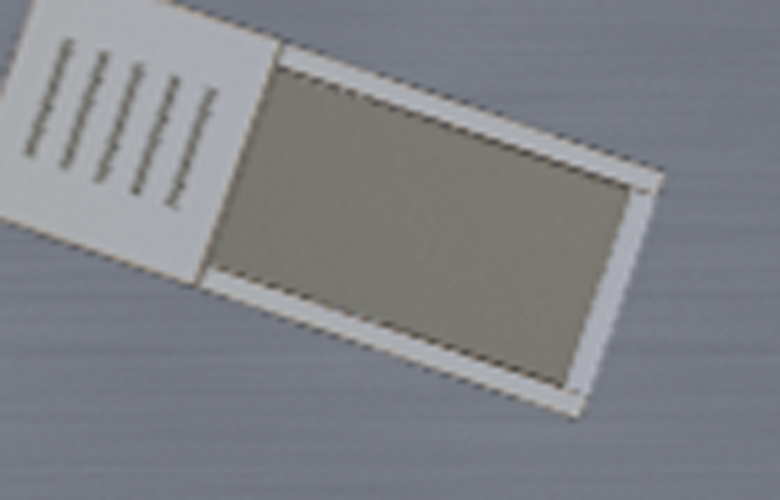

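View pics/side5.png

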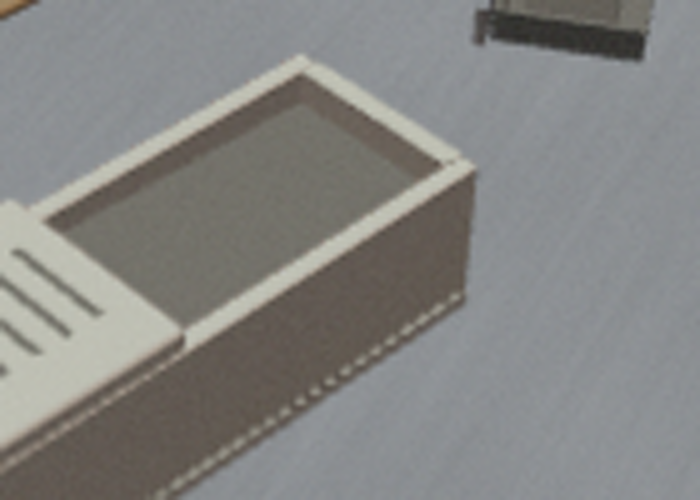

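Both views show the grey cover meeting the end wall with no gap, and the arm is clear of everything.

Emit:
{"fn": "move_arm", "kwargs": {
  "deltas": [0,0,-0.02,0,0,0,0.3,0,0,-0.02,0,0,0,0.3,0,0,-0.02,0,0,0,0.3,0,0,-0.02,0,0,0,0.3]
}}

```text
t: 21.28
tool_pos: [0.456, -0.2059, 0.2057]
orientation: [-2.564, -1.814, 0.001]
force: [0.1, 0.0, -0.6]
opening: 0.0273
gripper_force: 0.0
```

```bash
python3 -c "
from plant import robot
print(robot.close_job())"
```

```text
the job is handed in; nothing more can be done
None
```

The round case stands upright in the well, the cover is shut against the end wall (push readings peaked near 13 N), the gripper is clear and open, and the job is handed in at about 21 s; no verdict came back.

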